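# Slip-test three whetstone stands on the tilting board and sort them

## Robot

A 6-joint arm with a two-finger parallel gripper is mounted at the origin on the work surface. World frame = base frame: x ahead of the robot, y to its left, z up, the work surface at z = 0. Lengths are in mm, angles in rad, forces in N, time in s.
With the tool pointing down it reaches from about 350 to 875 mm from the base axis. Payload 4.2 kg.
Tool frame: the origin (TCP) lies midway between the tips of the shut fingers; the grasp point (between the pads) lies 19 mm behind it (arm.tcp_to_grasp is the distance from the TCP to the grasp point, in mm); z points along the fingers, y is the line along which they close (so a half turn about z gives the same grasp; the last joint's range is limited). The gripper opens to 85 mm and grips with 20 to 120 N. Pads are 22 mm wide; open, the fingers measure 114 mm over their backs; the gripper's body (76 mm by 85 mm) begins 54 mm behind the grasp point. The pads swing forward as they close: fully open they stand 13 mm farther back than shut.
Start: joints at [-0.865, 0.385, 0.008, 0, -1.194, -0.259], TCP at [270.063, -563.618, 231.312] pointing down, gripper open.
Joint ranges: [-3.14, 3.14], [-1.21, 2.06], [-1.07, 1.41], [-3.16, 2.05], [-2.99, -0.16], [-3.1, 3.1]. Speed limits (rad/s): [2.79, 2.79, 3.14, 3.14, 3.14, 3.14].

## Interface

Orientations are given as a unit quaternion [x, y, z, w].
In Python, from bench import arm, imaging, job, models gives the robot as it stands.
- The arm moves only by the tool arm_command, never from a script. Its argument "rows" is a list of rows, each an object with "grip": the opening, from 0 (shut) to 1 (fully open); "linear": the shift along the tool's x, y, z in mm, a list of three; "rot": the turn, a rotation vector about the tool's x, y, z in rad, a list of three. In form: [{"grip": grip, "linear": [tx, ty, tz], "rot": [rx, ry, rz]}, ...]. A call has 1 to 10 rows; each row is the pose to reach, as a shift and turn from the pose commanded when the call began, along the tool's axes at that moment; what a row does not reach only later rows make up. A row lasts 1/8 s, in which the tool goes at most 62.5 mm and 10.7 degrees, less where a joint would pass 70% of its speed; a pose out of reach is approached as far as the arm can. A call with a gripper value outside its range is refused whole. The fingers move at their own pace and stop on an object; the grip force is fixed at half the most. Time passes only in rows, so rows that repeat a pose let the fingers close. It gives the time, the measured TCP pose, the force, the opening and the grip force at its end, in the units of the state.
- arm.read_state(): the state, without advancing time (a new reading comes with each control period).
- imaging.get_image(name): name is "scene" or "side" or "wrist"; returns a dict with "frame" (480x640x3 uint8, red, green, blue), "fx", "fy", "cx", "cy" (pixels), "k1" (the pictures are not rectified: a ray, as slopes to the right and down, at radius r is drawn at 1 + k1 r^2 times it, then the intrinsics apply), "extrinsics" (4x4, takes a point from world to camera coordinates); the wrist camera has in their place "T_tool_cam" (4x4, takes a point from camera to tool coordinates, whose origin is the TCP and whose axes are the flange's). Camera axes: x right, y down, z forward; pixel columns grow to the right and rows downward; lengths in mm; the calibration is good to about 2 mm. A picture is of the moment at which its call begins: read the wrist's pose just before it. There is no depth.
- job.job_done(): hands the job in; it is judged then, once.
Trained networks look in a picture, given as the dict that the camera call returned (one of the last four; its "shot" number tells which), for a name from the list of things; names that differ only in an ending like _2 or _b are one class to them, and where a whole thing is asked for, a point or a joint stands for the part that bears it (a point fixed in the world has none). Each returns a list of dicts, best first, with "score" (0 to 1); they miss things now and then, are a little off and sometimes report something else, mostly with a low value. They report only what shows in the picture. A call takes as long as a camera call. They do not tell look-alikes from the thing itself.
- models.spot_in(picture, query): "rect" ([left, top, right, bottom] in pixels, round what is visible of it).
- models.tip_of(picture, query): "pixel" ([column, row] in pixels: a listed point, or the origin of a listed thing).
The state is a dict: "clock": time; "joints": joint angles; "joint_vel": joint speeds; "joint_efforts": joint torques, N m; "position": TCP position; "ee_rot": TCP orientation; "contact_force": force on the tool from outside, world axes, zero at the start; "wrist_torque": the same for the moment, N m; "gripper_width": finger opening in mm; "grasp_force": force on a finger pad.
Only numpy, scipy, OpenCV 4.12 (cv2) and the standard library are available. Lean on these libraries where they do the work, as an engineer would, in place of code of your own. Each camera call takes 0.05 s, during which the arm holds its last target. There are 200 camera calls.

## Task

Some of these three whetstone stands have soles gone hard: lay all three side by side on the level test board, lengthwise down the slope and uphill of the white line, let go, and raise the board slowly by its bar up to its stop. Leave whatever slides down lying against the foot rail for re-soling, and set every stone that keeps its place flat in the red tray. Do not tip a stone over, touch one that has slid, or shift the teacup and paste tin.

Things in the scene. Friction and masses are not known exactly. Their poses are not given: they have to be found in the camera images.
- stone_p: whetstone (rust-brown top) fixed on a footed wooden stand; all three look alike. Overall 130 long x 48 wide x 46 mm high, about 300 g, sides flush; two dark rubber sole strips below, whose grip cannot be seen. Origin: centre of the underside; x along its length, z up. Grip across the width at mid-length, about 30 mm above the underside
- stone_q: whetstone (rust-brown top) fixed on a footed wooden stand; all three look alike. Overall 130 long x 48 wide x 46 mm high, about 300 g, sides flush; two dark rubber sole strips below, whose grip cannot be seen. Origin: centre of the underside; x along its length, z up. Grip across the width at mid-length, about 30 mm above the underside
- stone_r: whetstone (rust-brown top) fixed on a footed wooden stand; all three look alike. Overall 130 long x 48 wide x 46 mm high, about 300 g, sides flush; two dark rubber sole strips below, whose grip cannot be seen. Origin: centre of the underside; x along its length, z up. Grip across the width at mid-length, about 30 mm above the underside
- tester: fixed slip tester: green plinth 300 x 270 mm carrying the hinged test board; origin at the centre of the plinth's underside on the bench, x towards the hinge and foot rail (the far end). A slotted quadrant stands 147 mm to its -y side, near its far end, up to 110 mm high; its clamp knob needs no handling
- test_board (a joint): angle of the test board: 0 = level, grows as the lifting-bar end rises, 0.35 = its upper stop. The hinge is stiff and spring-balanced: it stays at any angle where it is let go; lifting takes 5 to 15 N at the bar with three stones on the board
- board_foot (a point): point on the grey board's top surface, mid-width, at the uphill face of the 19 mm high wooden foot rail. Frame tilts with the board: z its normal, x downhill (uphill is -x), y across. Surface: x 0 to -280 mm, y -135 to 135 mm, 51 mm above the bench when level. White start line at x = -115 mm; white lane ticks at the upper edge at y = -85, 0, 85 mm. Hinge axis along y, at x = +13, z = -6 mm
- lift_bar (a point): middle of the round steel lifting bar, 12 mm thick, 120 mm of it free across the board, on two brackets 45 mm beyond its upper edge (at x = -325, z = +24 mm in board_foot's frame; same axes). Pinch it from above, fingers closing along the board's x; it can turn between the fingers as the board tilts
- carrier: fixed plain light-wood carrying board 300 x 180 x 12 mm on which the three stones start, abreast along its x, 90 mm apart, lying about along its y; origin centre of its underside. It may be left or right of the tester
- tray: fixed red lacquered tray, 300 (x) x 180 (y) mm outside, floor 8 mm above the bench, rim 9 mm thick and 18 mm high; origin centre of its underside. It stands on the other side of the tester from the carrying board
- teacup: bystander: white teacup, 58 mm high
- paste_tin: bystander: paste tin 68 mm across, 86 mm high, with two sticks up to 155 mm
Things that resemble listed ones, but are neither listed nor needed, are in the scene too. What is shaped like the stone_r but purple or yellow is not meant.

How it is judged:
By the outcome, as a careful person would: the job done as asked, in the order asked, and still so for the second after the job is handed in, with the robot touching nothing.
It also fails if it takes over 72 s, if anything falls off the work surface, if the arm or the gripper's body presses on something with over 40 N, if the wrist force passes 120 N, or if a joint passes its speed limit or range.

## Working session

There is one attempt and no reset: what is moved stays moved. The work goes in short steps, Python scripts to look and compute and a tool call to move; the robot and the scene stay as the last step left them, time stands still between calls to the robot, and variables do not carry over. Pictures are saved under pics/ and viewed, at most 10 in all, crops included, and the job is handed in when it is done.

Besides the shell and the picture viewer there is one more tool, called after "Request:" as name(argument=value, ...), one argument or row to a line, values as JSON. arm_command: Moves the arm, as the interface text tells. Its arguments: {"type":"object","properties":{"rows":{"type":"array"}},"required":["rows"]}

```bash
mkdir -p pics; cat > h.py <<'E'
import numpy as np,cv2
from scipy.spatial.transform import Rotation as R
from bench import arm,imaging,job,models
def cam(n):
    s=arm.read_state(); p=imaging.get_image(n)
    if n=="wrist":
        T=np.eye(4);T[:3,:3]=R.from_quat(s["ee_rot"]).as_matrix();T[:3,3]=s["position"]
        E=np.linalg.inv(T@np.array(p["T_tool_cam"]))
    else: E=np.array(p["extrinsics"])
    p["E"]=E; return p
def ray(p,px):
    d=np.array([(px[0]-p["cx"])/p["fx"],(px[1]-p["cy"])/p["fy"]]); u=d.copy()
    for _ in range(20): u=d/(1+p["k1"]*(u@u))
    E=p["E"]; Rw=E[:3,:3].T; return -Rw@E[:3,3], Rw@np.array([u[0],u[1],1])
def at(p,px,z):
    o,d=ray(p,px); return o+d*(z-o[2])/d[2]
def proj(p,X):
    c=p["E"][:3,:3]@np.array(X,float)+p["E"][:3,3]; u=c[:2]/c[2]; u=u*(1+p["k1"]*(u@u))
    return [p["fx"]*u[0]+p["cx"],p["fy"]*u[1]+p["cy"]]
def tri(obs):
    A=np.zeros((3,3));b=np.zeros(3)
    for p,px in obs:
        o,d=ray(p,px);d=d/np.linalg.norm(d);M=np.eye(3)-np.outer(d,d);A+=M;b+=M@o
    return np.linalg.solve(A,b)
def save(p,n): cv2.imwrite(f"pics/{n}.png",p["frame"][:,:,::-1])
E
python3 - <<'E'
from h import *
np.set_printoptions(precision=1,suppress=True)
P={}
for n in("scene","side"):
    p=cam(n);P[n]=p;save(p,n)
    for q in("stone_p","tester","board_foot","lift_bar","carrier","tray","teacup","paste_tin"):
        print(n,q,[(np.round(d["pixel"]).tolist(),round(d["score"],2)) for d in models.tip_of(p,q)[:6]])
    print("cam",ray(p,(320,240)))
E
```

```text
scene stone_p [([410.0, 305.0], 0.96), ([428.0, 381.0], 0.91), ([384.0, 319.0], 0.76), ([350.0, 331.0], 0.74), ([475.0, 287.0], 0.64)]
scene tester [([256.0, 243.0], 0.8)]
scene board_foot [([213.0, 261.0], 0.86)]
scene lift_bar [([313.0, 197.0], 0.84)]
scene carrier [([381.0, 318.0], 0.94)]
scene tray [([254.0, 154.0], 0.97), ([258.0, 246.0], 0.27)]
scene teacup [([197.0, 202.0], 0.87)]
scene paste_tin [([277.0, 343.0], 0.84)]
cam (array([ 910.4,  780.5, 1334.5]), array([-0.3, -0.5, -0.8]))
side stone_p [([305.0, 199.0], 0.95), ([276.0, 204.0], 0.93), ([176.0, 226.0], 0.58)]
side tester []
side board_foot [([440.0, 256.0], 0.94)]
side lift_bar []
side carrier [([277.0, 206.0], 0.65)]
side tray [([386.0, 418.0], 0.56)]
side teacup [([465.0, 352.0], 0.66)]
side paste_tin [([372.0, 202.0], 0.86), ([276.0, 208.0], 0.28)]
cam (array([ 179.1, -837.4, 1108.7]), array([ 0.2,  0.7, -0.7]))
```

View pics/scene.png

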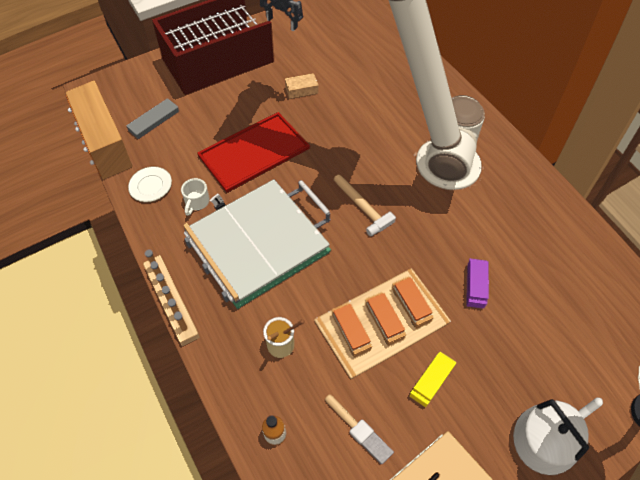

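View pics/side.png

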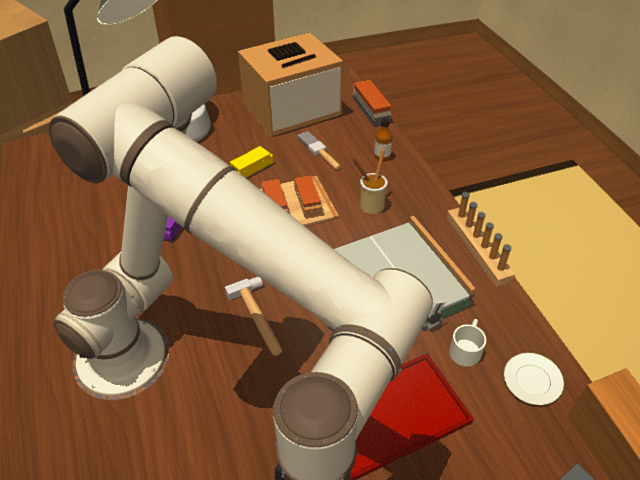

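The scene picture shows three rust stones on the carrier at about (410,303), (384,317) and (350,329). The look-alikes are purple (479,283), yellow (433,379), and, in the side view, an orange block by the toaster (372,100). I choose the three on the carrier. The tester is at (257,243) with its bar at (313,200), the red tray at (254,152), the cup at (195,195) and the tin at (279,338).

```bash
python3 - <<'E'
from h import *
np.set_printoptions(precision=1,suppress=True)
p=cam("scene");s=cam("side")
f=p["frame"];hsv=cv2.cvtColor(f,cv2.COLOR_RGB2HSV)
crop=cv2.resize(f[260:385,300:460],(640,500),interpolation=cv2.INTER_CUBIC)
cv2.imwrite("pics/crop.png",crop[:,:,::-1])
for n,px,z in[("stone",(410,305),12),("stone",(384,319),12),("stone",(350,331),12),("foot",(213,261),51),("bar",(313,197),75),("tester",(256,243),0),("carrier",(381,318),0),("tray",(254,154),0),("cup",(197,202),0),("tin",(277,343),0)]:
    print(n,at(p,px,z))
print("foot tri",tri([(p,(213,261)),(s,(440,256))]),"st",tri([(p,(384,319)),(s,(276,204))]),tri([(p,(350,331)),(s,(305,199))]))
# tray corners, carrier corners by colour
def quad(mask,z,n):
    mask=cv2.morphologyEx(mask,cv2.MORPH_OPEN,np.ones((3,3)))
    c=max(cv2.findContours(mask,0,1)[0],key=cv2.contourArea)
    pts=np.array([at(p,q[0],z)[:2] for q in c],np.float32); print(n,cv2.minAreaRect(pts))
def win(m,b):
    o=np.zeros_like(m);o[b[1]:b[3],b[0]:b[2]]=m[b[1]:b[3],b[0]:b[2]];return o
H,S,V=[hsv[:,:,i].astype(int) for i in range(3)]
quad(win(((S>200)&((H<6)|(H>174))&(V>60)).astype(np.uint8)*255,(190,105,320,195)),18,"tray")
quad(win(((S<60)&(V>120)).astype(np.uint8)*255,(180,185,330,300)),51,"board")
E
```

```text
stone [382.  342.4  12. ]
stone [461.9 341.8  12. ]
stone [553.8 326.8  12. ]
foot [772.7  -4.7  51. ]
bar [452.1 -40.6  75. ]
tester [639.4 -29.7   0. ]
carrier [463.  331.6   0. ]
tray [ 501.4 -323.5    0. ]
cup [ 727.  -241.6    0. ]
tin [725.8 260.2   0. ]
foot tri [776.8  -7.7  50.3] st [467.6 343.2  19.5] [553.3 330.7  20.5]
tray ((501.0787658691406, -325.06744384765625), (300.3918762207031, 187.1936798095703), 5.691756725311279)
board ((631.4474487304688, -18.438003540039062), (282.9599304199219, 275.35321044921875), 5.284907817840576)
```

View pics/crop.png

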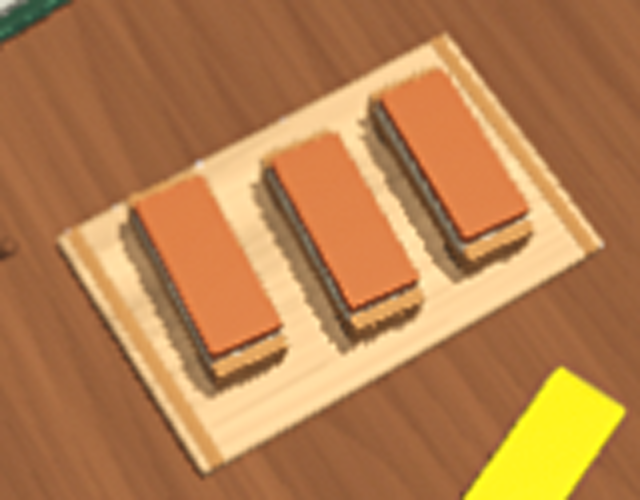

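The crop confirms it: three rust-topped stones abreast on the light carrier at crop pixels (205,265), (345,215) and (450,155), with yellow outside at (550,430). Next I go above the carrier for a close look.

```bash
cat >> h.py <<'E'
def pose(psi,tilt=0):
    """tool down, tool y at world angle psi (deg); tilt: pitch about world axis of board y (yaw BY) in rad"""
    a=np.radians(psi); y=np.array([np.cos(a),np.sin(a),0]); z=np.array([0,0,-1.]); x=np.cross(y,z)
    M=np.stack([x,y,z],1)
    return M
def rel(pos,M,s=None):
    s=s or arm.read_state(); R0=R.from_quat(s["ee_rot"]).as_matrix()
    l=R0.T@(np.array(pos)-s["position"]); r=R.from_matrix(R0.T@M).as_rotvec()
    print("lin",np.round(l,1).tolist(),"rot",np.round(r,4).tolist(),"rows lin %.1f rot %.1f"%(np.linalg.norm(l)/62.5,np.degrees(np.linalg.norm(r))/10.7))
E
python3 - <<'E'
from h import *
s=arm.read_state();M=R.from_quat(s["ee_rot"]).as_matrix();print(np.round(M,3),s["position"],s["clock"],np.array(cam("wrist")["T_tool_cam"]).round(2))
for psi in(0,180,90,-90): print(psi);rel((465,290,260),pose(psi))
E
```

```text
[[-0.902 -0.432 -0.   ]
 [-0.432  0.902 -0.   ]
 [ 0.     0.    -1.   ]] [ 270.06665732 -563.60935975  231.32222499] 1.0 [[   0.     -0.95   -0.3    77.14]
 [   1.      0.     -0.      0.27]
 [   0.     -0.3     0.95 -141.72]
 [   0.      0.      0.      1.  ]]
0
lin [-544.6, 685.6, -28.7] rot [0.0, -0.0, 2.0176] rows lin 14.0 rot 10.8
180
lin [-544.6, 685.6, -28.7] rot [0.0, 0.0, -1.124] rows lin 14.0 rot 6.0
90
lin [-544.6, 685.6, -28.7] rot [0.0, -0.0, 0.4468] rows lin 14.0 rot 2.4
-90
lin [-544.6, 685.6, -28.7] rot [0.0, 0.0, -2.6948] rows lin 14.0 rot 14.4
```

Request:
arm_command(
  rows=[
    {"grip": 0.75, "linear": [-363, 457, -29], "rot": [0, 0, -0.7]},
    {"grip": 0.75, "linear": [-363, 457, -29], "rot": [0, 0, -0.7]},
    {"grip": 0.75, "linear": [-363, 457, -29], "rot": [0, 0, -0.7]},
    {"grip": 0.75, "linear": [-363, 457, -29], "rot": [0, 0, -0.7]},
    {"grip": 0.75, "linear": [-363, 457, -29], "rot": [0, 0, -0.7]},
    {"grip": 0.75, "linear": [-363, 457, -29], "rot": [0, 0, -0.7]},
    {"grip": 0.75, "linear": [-363, 457, -29], "rot": [0, 0, -0.7]},
    {"grip": 0.75, "linear": [-544, 686, -29], "rot": [0, 0, -1.037]},
    {"grip": 0.75, "linear": [-544, 686, -29], "rot": [0, 0, -1.037]},
    {"grip": 0.75, "linear": [-544, 686, -29], "rot": [0, 0, -1.037]},
  ],
)

```text
clock: 2.3
position: [408.8, 47.4, 256.8]
ee_rot: [-0.676, 0.737, -0.0, 0.001]
contact_force: [0.8, -0.6, -0.4]
gripper_width: 64.2
grasp_force: 0.0
```

```bash
python3 - <<'E'
from h import *
s=arm.read_state();print(s["position"],s["clock"],s["gripper_width"]);rel((465,290,260),pose(175))
E
```

```text
[408.81834592  47.39398121 256.82199867] 2.3 64.22837185490852
lin [-246.5, -35.3, -2.9] rot [-0.0017, 0.0008, 0.0019] rows lin 4.0 rot 0.0
```

Request:
arm_command(
  rows=[
    {"grip": 0.75, "linear": [-246, -35, -3], "rot": [0, 0, 0]},
    {"grip": 0.75, "linear": [-246, -35, -3], "rot": [0, 0, 0]},
    {"grip": 0.75, "linear": [-246, -35, -3], "rot": [0, 0, 0]},
    {"grip": 0.75, "linear": [-246, -35, -3], "rot": [0, 0, 0]},
    {"grip": 0.75, "linear": [-246, -35, -3], "rot": [0, 0, 0]},
    {"grip": 0.75, "linear": [-246, -35, -3], "rot": [0, 0, 0]},
  ],
)

```text
clock: 3.05
position: [464.7, 287.1, 258.7]
ee_rot: [-0.676, 0.737, -0.0, -0.001]
contact_force: [1.0, -0.6, -0.0]
gripper_width: 64.1
grasp_force: 0.0
```

```bash
cat >> h.py <<'E'
def stones(p,z):
    "rust tops: list of (centre xy, axis angle deg, size) projected on plane z"
    hsv=cv2.cvtColor(p["frame"],cv2.COLOR_RGB2HSV);H,S,V=[hsv[:,:,i].astype(int) for i in range(3)]
    m=((H>=5)&(H<=13)&(S>150)&(V>170)).astype(np.uint8)*255
    m=cv2.morphologyEx(m,cv2.MORPH_OPEN,np.ones((5,5)))
    out=[]
    for c in cv2.findContours(m,0,1)[0]:
        if cv2.contourArea(c)<400: continue
        pts=np.array([at(p,q[0],z)[:2] for q in c],np.float32)
        (x,y),(w,h),_=r=cv2.minAreaRect(pts); b=cv2.boxPoints(r)
        e=max((b[1]-b[0],b[2]-b[1]),key=np.linalg.norm); a=np.degrees(np.arctan2(e[1],e[0]))%180
        out.append((round(float(x),1),round(float(y),1),round(float(a),1),sorted([round(w),round(h)])))
    return sorted(out)
E
python3 - <<'E'
from h import *
p=cam("wrist");save(p,"w1");s=arm.read_state();print(s["position"],s["clock"])
w=[d["pixel"] for d in models.tip_of(p,"stone_p") if d["score"]>.4]
sc=cam("scene");v=[d["pixel"] for d in models.tip_of(sc,"stone_p") if d["score"]>.4]
print("origins@12:",[np.round(at(p,q,12)).tolist() for q in w])
for q in w:
    c=min(v,key=lambda u:np.linalg.norm(at(sc,u,12)-at(p,q,12)));t=tri([(p,q),(sc,c)]);print("tri",np.round(t,1))
print(stones(p,58));print(stones(sc,58))
E
```

```text
[464.69932056 286.53169471 259.08147639] 3.1
origins@12: [[468.0, 344.0, 12.0], [449.0, 522.0, 12.0], [386.0, 342.0, 12.0], [554.0, 328.0, 12.0]]
tri [466.1 345.5  10.4]
tri [449.1 535.2  -4.9]
tri [382.2 345.8   5. ]
tri [552.8 328.2  14.2]
[(382.3, 362.6, 85.0, [42, 65]), (464.6, 305.1, 54.1, [37, 50]), (559.8, 365.8, 172.9, [34, 46])]
[]
```

View pics/w1.png

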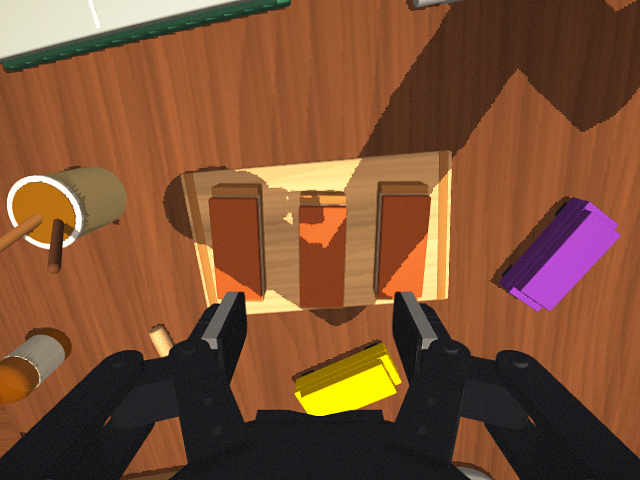

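The wrist picture shows the three stone tops at (236,247), (323,256) and (403,245). They are in shadow but clear, yellow is apart at (348,380) and purple at (565,255).

```bash
sed -i 's/(V>170)/(V>60)/;s/(S>150)/(S>185)/;s/H<=13/H<=11/' h.py; python3 - <<'E'
from h import *
p=cam("wrist");print(stones(p,58))
hsv=cv2.cvtColor(p["frame"],cv2.COLOR_RGB2HSV);print(hsv[230,230],hsv[290,240],hsv[260,323],hsv[230,400],hsv[160,320],hsv[100,320])
for C in([(209,198),(257,196),(264,299),(216,299)],[(301,206),(346,206),(344,306),(300,306)],[(384,194),(430,196),(421,297),(377,297)]):
    c=np.array([at(p,q,58)[:2] for q in C]);l=(c[3]+c[2]-c[0]-c[1])/2
    print(c.mean(0).round(1),"ang",np.degrees(np.arctan2(l[1],l[0])).round(1),"len",np.linalg.norm(l).round(),"w",np.linalg.norm(c[1]-c[0]).round(),np.linalg.norm(c[2]-c[3]).round())
E
```

```text
[(383.7, 340.4, 85.2, [48, 111]), (467.5, 343.7, 84.4, [46, 111]), (554.9, 327.6, 84.7, [48, 111])]
[ 10 211 133] [ 11 209 251] [  9 207 134] [ 10 212 137] [ 12 181 156] [ 12 173 140]
[555.2 327.1] ang 84.6 len 112.0 w 48.0 52.0
[467.1 343.7] ang 84.3 len 111.0 w 45.0 48.0
[383.6 340. ] ang 84.8 len 112.0 w 46.0 48.0
```

```bash
python3 - <<'E'
from h import *
s=arm.read_state();M=pose(174.7)
rel((555,327,100),M,s);rel((555,327,19),M,s)
E
```

```text
lin [-48.5, -86.0, 159.7] rot [-0.0005, 0.0006, 0.0043] rows lin 3.0 rot 0.0
lin [-48.4, -86.0, 240.7] rot [-0.0005, 0.0006, 0.0043] rows lin 4.2 rot 0.0
```

Request:
arm_command(
  rows=[
    {"grip": 0.75, "linear": [-48.5, -86, 160], "rot": [0, 0, 0.004]},
    {"grip": 0.75, "linear": [-48.5, -86, 160], "rot": [0, 0, 0.004]},
    {"grip": 0.75, "linear": [-48.5, -86, 160], "rot": [0, 0, 0.004]},
    {"grip": 0.75, "linear": [-48.5, -86, 160], "rot": [0, 0, 0.004]},
    {"grip": 0.75, "linear": [-48.5, -86, 200], "rot": [0, 0, 0.004]},
    {"grip": 0.75, "linear": [-48.5, -86, 240], "rot": [0, 0, 0.004]},
    {"grip": 0.75, "linear": [-48.5, -86, 240], "rot": [0, 0, 0.004]},
    {"grip": 0.4, "linear": [-48.5, -86, 240], "rot": [0, 0, 0.004]},
    {"grip": 0.4, "linear": [-48.5, -86, 240], "rot": [0, 0, 0.004]},
    {"grip": 0.4, "linear": [-48.5, -86, 240], "rot": [0, 0, 0.004]},
  ],
)

```text
clock: 4.55
position: [556.2, 329.3, 22.6]
ee_rot: [-0.674, 0.738, -0.0, 0.002]
contact_force: [-1.1, 0.4, 7.5]
gripper_width: 47.4
grasp_force: 63.4
```

```bash
python3 - <<'E'
from h import *
s=arm.read_state();print(s["grasp_force"],s["gripper_width"])
rel((555,327,170),pose(174.7),s)
rel((590,130,190),pose(95.5),s)
E
```

```text
63.38945310562849 47.4154396167164
lin [1.9, 0.4, -147.4] rot [-0.0037, 0.0034, 0.0022] rows lin 2.4 rot 0.0
lin [194.8, -52.3, -167.9] rot [-0.0007, 0.0053, 1.3845] rows lin 4.2 rot 7.4
```

Request:
arm_command(
  rows=[
    {"grip": 0.4, "linear": [2, 0, -50], "rot": [0, 0, 0]},
    {"grip": 0.4, "linear": [2, 0, -110], "rot": [0, 0, 0]},
    {"grip": 0.4, "linear": [60, 10, -150], "rot": [0, 0, 0.17]},
    {"grip": 0.4, "linear": [110, 25, -180], "rot": [0, 0, 0.35]},
    {"grip": 0.4, "linear": [165, 40, -200], "rot": [0, 0, 0.53]},
    {"grip": 0.4, "linear": [220, 50, -205], "rot": [0, 0, 0.7]},
    {"grip": 0.4, "linear": [265, 50, -205], "rot": [0, 0, 0.88]},
    {"grip": 0.4, "linear": [290, 50, -205], "rot": [0, 0, 1.05]},
    {"grip": 0.4, "linear": [310, 50, -205], "rot": [0, 0, 1.22]},
    {"grip": 0.4, "linear": [310, 50, -205], "rot": [0, 0, 1.384]},
  ],
)

```text
clock: 5.8
position: [476.0, 22.6, 224.6]
ee_rot: [-0.044, 0.999, 0.0, 0.0]
contact_force: [0.4, -0.5, -3.0]
gripper_width: 47.2
grasp_force: 63.4
```

```bash
python3 - <<'E'
from h import *
p=cam("wrist");save(p,"w2");s=arm.read_state();print(s["position"],s["clock"],s["grasp_force"],s["joints"])
print("pred ticks/line")
for q in("lift_bar","board_foot","stone_p"): print(q,[(np.round(d["pixel"]).tolist(),round(d["score"],2),at(p,d["pixel"],dict(lift_bar=75,board_foot=51,stone_p=12)[q]).round(1).tolist()) for d in models.tip_of(p,q)[:4]])
E
```

```text
[476.20213546  23.05907604 224.58816049] 5.85 63.41027995571494 [ 3.89794369e-01  1.35946590e-01 -3.52433439e-01 -6.59683926e-04
 -1.08159754e+00 -1.87508496e+00]
pred ticks/line
lift_bar [([246.0, 184.0], 0.78, [452.6, -39.9, 75.0])]
board_foot []
stone_p [([622.0, 220.0], 0.89, [466.6, 345.6, 12.0]), ([320.0, 291.0], 0.66, [576.6, 32.3, 12.0])]
```

View pics/w2.png

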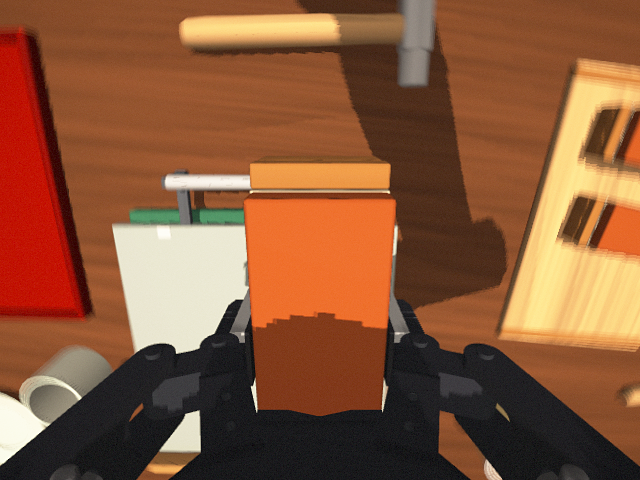

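The picture shows the stone held level in the fingers, the board's upper-left corner at (113,225), the lane tick at (164,232) and the bar's left end at (168,182).

```bash
python3 - <<'E'
from h import *
np.set_printoptions(precision=1,suppress=True)
p=cam("wrist");sc=cam("scene")
for n,q,z in[("cornerL",(113,225),51),("tickL",(164,228),51),("edgeR?",(397,228),51),("barL",(165,182),75)]: print(n,at(p,q,z))
# scene corners of board top: refined from image
f=sc["frame"];g=((cv2.cvtColor(f,cv2.COLOR_RGB2HSV)[:,:,1]<60)&(f[:,:,0]>120)).astype(np.uint8)*255
o=np.zeros_like(g);o[190:300,185:330]=g[190:300,185:330];o=cv2.morphologyEx(o,cv2.MORPH_OPEN,np.ones((7,7)))
c=max(cv2.findContours(o,0,1)[0],key=cv2.contourArea);ap=cv2.approxPolyDP(c,8,True)[:,0];print([(q.tolist(),at(sc,q,51)) for q in ap])
# model predict: given foot(775,-6), yaw
for F,yaw in[((775,-6),5.4)]:
    a=np.radians(yaw);ex=np.array([np.cos(a),np.sin(a)]);ey=np.array([-ex[1],ex[0]])
    for x,y in((-280,-135),(-280,-85),(-280,135),(-325,0),(0,-135),(0,135)): w=np.array(F)+x*ex+y*ey;print(x,y,w,np.round(proj(sc,[*w,51])),np.round(proj(p,[*w,51])))
E
```

```text
cornerL [ 509.3 -167.    51. ]
tickL [ 507.6 -118.7   51. ]
edgeR? [486.1  97.8  51. ]
barL [ 459.1 -106.3   75. ]
[([283, 190], array([ 504.9, -119.6,   51. ])), ([254, 190], array([ 576.2, -160.4,   51. ])), ([192, 224], array([ 775.4, -140.5,   51. ])), ([238, 296], array([759.6, 119.9,  51. ])), ([326, 246], array([492.9, 101.2,  51. ]))]
-280 -135 [ 508.9 -166.8] [274. 179.] [113. 225.]
-280 -85 [ 504.2 -117. ] [284. 191.] [166. 225.]
-280 135 [483.5 102.1] [329. 245.] [402. 226.]
-325 0 [451.4 -36.6] [314. 203.] [254. 177.]
0 -135 [ 787.7 -140.4] [188. 226.] [156. 451.]
0 135 [762.3 128.4] [239. 299.] [383. 453.]
```

```bash
cat >> h.py <<'E'
F=np.array([775,-6.]);_a=np.radians(5.4);EX=np.array([np.cos(_a),np.sin(_a)]);EY=np.array([-EX[1],EX[0]])
def bd(x,y,z): return [*(F+x*EX+y*EY),z]
E
python3 - <<'E'
from h import *
s=arm.read_state();M=pose(95.4)
for z in(110,63): rel(bd(-198,-85,z),M,s)
rel((bd(-198,-85,150)),M,s);rel((467.5,343.7,120),pose(174.5),s)
E
```

```text
lin [-95.5, -143.4, 114.3] rot [0.0003, 0.0002, 0.0037] rows lin 3.3 rot 0.0
lin [-95.5, -143.5, 161.3] rot [0.0003, 0.0002, 0.0037] rows lin 3.8 rot 0.0
lin [-95.5, -143.4, 74.3] rot [0.0003, 0.0002, 0.0037] rows lin 3.0 rot 0.0
lin [-22.0, 318.9, 104.4] rot [0.0001, 0.0004, -1.3768] rows lin 5.4 rot 7.4
```

Request:
arm_command(
  rows=[
    {"grip": 0.4, "linear": [-95.5, -143.5, 90], "rot": [0, 0, 0.004]},
    {"grip": 0.4, "linear": [-95.5, -143.5, 90], "rot": [0, 0, 0.004]},
    {"grip": 0.4, "linear": [-95.5, -143.5, 90], "rot": [0, 0, 0.004]},
    {"grip": 0.4, "linear": [-95.5, -143.5, 110], "rot": [0, 0, 0.004]},
    {"grip": 0.4, "linear": [-95.5, -143.5, 140], "rot": [0, 0, 0.004]},
    {"grip": 0.4, "linear": [-95.5, -143.5, 155], "rot": [0, 0, 0.004]},
    {"grip": 0.4, "linear": [-95.5, -143.5, 160], "rot": [0, 0, 0.004]},
    {"grip": 0.4, "linear": [-95.5, -143.5, 161.5], "rot": [0, 0, 0.004]},
    {"grip": 0.4, "linear": [-95.5, -143.5, 161.5], "rot": [0, 0, 0.004]},
  ],
)

```text
clock: 7.22
position: [586.5, -109.5, 63.8]
ee_rot: [-0.046, 0.999, -0.0, 0.001]
contact_force: [-0.7, 0.2, -2.6]
gripper_width: 47.3
grasp_force: 63.5
```

Request:
arm_command(
  rows=[
    {"grip": 0.4, "linear": [0, 0, 1.5], "rot": [0, 0, 0]},
    {"grip": 0.4, "linear": [0, 0, 3], "rot": [0, 0, 0]},
    {"grip": 0.4, "linear": [0, 0, 3], "rot": [0, 0, 0]},
  ],
)

```text
clock: 7.6
position: [586.2, -109.7, 61.6]
ee_rot: [-0.046, 0.999, -0.0, 0.001]
contact_force: [-2.6, 0.6, 6.2]
gripper_width: 47.3
grasp_force: 64.5
```

Request:
arm_command(
  rows=[
    {"grip": 0.7, "linear": [0, 0, 0], "rot": [0, 0, 0]},
    {"grip": 0.7, "linear": [0, 0, 0], "rot": [0, 0, 0]},
    {"grip": 0.7, "linear": [0, 0, -45], "rot": [0, 0, 0]},
    {"grip": 0.7, "linear": [0, 0, -100], "rot": [0, 0, 0]},
    {"grip": 0.75, "linear": [8, 60, -105], "rot": [0, 0, -0.18]},
    {"grip": 0.75, "linear": [18, 122, -105], "rot": [0, 0, -0.36]},
    {"grip": 0.75, "linear": [28, 184, -105], "rot": [0, 0, -0.54]},
    {"grip": 0.75, "linear": [38, 246, -105], "rot": [0, 0, -0.72]},
    {"grip": 0.75, "linear": [48, 308, -105], "rot": [0, 0, -0.9]},
    {"grip": 0.75, "linear": [58, 370, -105], "rot": [0, 0, -1.08]},
  ],
)

```text
clock: 8.85
position: [493.9, 253.9, 164.9]
ee_rot: [-0.556, 0.831, -0.0, 0.0]
contact_force: [0.6, 0.2, 0.1]
gripper_width: 64.1
grasp_force: 0.0
```

```bash
python3 - <<'E'
from h import *
s=arm.read_state();print(s["position"])
for z in(100,19): rel((467.5,343.7,z),pose(174.5),s)
E
```

```text
[493.8801547  253.85347809 164.91815697]
lin [-72.9, 58.8, 64.9] rot [-0.0007, 0.0005, -0.2968] rows lin 1.8 rot 1.6
lin [-72.8, 58.9, 145.9] rot [-0.0007, 0.0005, -0.2968] rows lin 2.8 rot 1.6
```

Request:
arm_command(
  rows=[
    {"grip": 0.75, "linear": [-73, 59, 50], "rot": [0, 0, -0.297]},
    {"grip": 0.75, "linear": [-73, 59, 50], "rot": [0, 0, -0.297]},
    {"grip": 0.75, "linear": [-73, 59, 80], "rot": [0, 0, -0.297]},
    {"grip": 0.75, "linear": [-73, 59, 120], "rot": [0, 0, -0.297]},
    {"grip": 0.75, "linear": [-73, 59, 145], "rot": [0, 0, -0.297]},
    {"grip": 0.75, "linear": [-73, 59, 145.5], "rot": [0, 0, -0.297]},
    {"grip": 0.4, "linear": [-73, 59, 145.5], "rot": [0, 0, -0.297]},
    {"grip": 0.4, "linear": [-73, 59, 145.5], "rot": [0, 0, -0.297]},
    {"grip": 0.4, "linear": [-73, 59, 145.5], "rot": [0, 0, -0.297]},
    {"grip": 0.4, "linear": [-73, 59, 110], "rot": [0, 0, -0.297]},
  ],
)

```text
clock: 10.1
position: [466.5, 340.0, 52.5]
ee_rot: [-0.67, 0.743, -0.0, -0.004]
contact_force: [0.7, 0.5, -3.4]
gripper_width: 47.3
grasp_force: 63.0
```

```bash
python3 - <<'E'
from h import *
s=arm.read_state();print(s["position"])
for z in(130,64): rel(bd(-198,0,z),pose(95.4),s)
E
```

```text
[466.54571234 340.04325106  52.48113624]
lin [351.7, -147.9, -76.2] rot [0.0, -0.008, 1.3734] rows lin 6.2 rot 7.4
lin [351.3, -148.2, -10.2] rot [0.0, -0.008, 1.3734] rows lin 6.1 rot 7.4
```

Request:
arm_command(
  rows=[
    {"grip": 0.4, "linear": [0, 0, -60], "rot": [0, 0, 0]},
    {"grip": 0.4, "linear": [50, -22, -85], "rot": [0, 0, 0.17]},
    {"grip": 0.4, "linear": [105, -44, -85], "rot": [0, 0, 0.35]},
    {"grip": 0.4, "linear": [160, -68, -85], "rot": [0, 0, 0.53]},
    {"grip": 0.4, "linear": [215, -90, -85], "rot": [0, 0, 0.71]},
    {"grip": 0.4, "linear": [270, -114, -85], "rot": [0, 0, 0.89]},
    {"grip": 0.4, "linear": [320, -135, -85], "rot": [0, 0, 1.07]},
    {"grip": 0.4, "linear": [351, -148, -85], "rot": [0, 0, 1.25]},
    {"grip": 0.4, "linear": [351, -148, -70], "rot": [0, 0, 1.373]},
    {"grip": 0.4, "linear": [351, -148, -40], "rot": [0, 0, 1.373]},
  ],
)

```text
clock: 11.35
position: [580.5, -22.9, 95.2]
ee_rot: [-0.047, 0.999, 0.0, 0.002]
contact_force: [-0.4, 0.4, -3.6]
gripper_width: 47.5
grasp_force: 63.4
```

```bash
python3 - <<'E'
from h import *
s=arm.read_state();print(s["position"])
for z in(64,61.5): rel(bd(-198,0,z),pose(95.4),s)
E
```

```text
[580.54890492 -22.88983066  95.22112621]
lin [2.9, -1.5, 31.2] rot [0.0007, 0.0031, -0.0009] rows lin 0.5 rot 0.0
lin [2.9, -1.5, 33.7] rot [0.0007, 0.0031, -0.0009] rows lin 0.5 rot 0.0
```

Request:
arm_command(
  rows=[
    {"grip": 0.4, "linear": [3, -1.5, 22], "rot": [0, 0, 0]},
    {"grip": 0.4, "linear": [3, -1.5, 30], "rot": [0, 0, 0]},
    {"grip": 0.4, "linear": [3, -1.5, 32], "rot": [0, 0, 0]},
    {"grip": 0.4, "linear": [3, -1.5, 33], "rot": [0, 0, 0]},
  ],
)

```text
clock: 11.85
position: [577.8, -23.8, 62.5]
ee_rot: [-0.048, 0.999, 0.0, 0.001]
contact_force: [-0.1, 0.5, -2.0]
gripper_width: 47.4
grasp_force: 63.2
```

Request:
arm_command(
  rows=[
    {"grip": 0.4, "linear": [0, 0, 1.5], "rot": [0, 0, 0]},
    {"grip": 0.7, "linear": [0, 0, 1.5], "rot": [0, 0, 0]},
    {"grip": 0.7, "linear": [0, 0, 1.5], "rot": [0, 0, 0]},
    {"grip": 0.7, "linear": [0, 0, -45], "rot": [0, 0, 0]},
    {"grip": 0.7, "linear": [0, 0, -95], "rot": [0, 0, 0]},
    {"grip": 0.75, "linear": [22, 55, -100], "rot": [0, 0, -0.18]},
    {"grip": 0.75, "linear": [45, 112, -100], "rot": [0, 0, -0.36]},
    {"grip": 0.75, "linear": [68, 168, -100], "rot": [0, 0, -0.54]},
    {"grip": 0.75, "linear": [91, 224, -100], "rot": [0, 0, -0.72]},
    {"grip": 0.75, "linear": [114, 280, -100], "rot": [0, 0, -0.9]},
  ],
)

```text
clock: 13.1
position: [436.1, 245.7, 162.6]
ee_rot: [-0.48, 0.877, 0.0, 0.001]
contact_force: [0.6, -0.5, -0.1]
gripper_width: 64.1
grasp_force: 0.0
```

```bash
python3 - <<'E'
from h import *
s=arm.read_state();print(s["position"])
for z in(100,19): rel((383.7,340.4,z),pose(174.9),s)
E
```

```text
[436.07670274 245.73500721 162.62336084]
lin [-51.4, 95.2, 62.7] rot [-0.0013, 0.002, -0.4798] rows lin 2.0 rot 2.6
lin [-51.2, 95.2, 143.7] rot [-0.0013, 0.002, -0.4798] rows lin 2.9 rot 2.6
```

Request:
arm_command(
  rows=[
    {"grip": 0.75, "linear": [-51, 95, 30], "rot": [0, 0, -0.48]},
    {"grip": 0.75, "linear": [-51, 95, 45], "rot": [0, 0, -0.48]},
    {"grip": 0.75, "linear": [-51, 95, 70], "rot": [0, 0, -0.48]},
    {"grip": 0.75, "linear": [-51, 95, 115], "rot": [0, 0, -0.48]},
    {"grip": 0.75, "linear": [-51, 95, 143], "rot": [0, 0, -0.48]},
    {"grip": 0.75, "linear": [-51, 95, 143], "rot": [0, 0, -0.48]},
    {"grip": 0.4, "linear": [-51, 95, 143], "rot": [0, 0, -0.48]},
    {"grip": 0.4, "linear": [-51, 95, 143], "rot": [0, 0, -0.48]},
    {"grip": 0.4, "linear": [-51, 95, 143], "rot": [0, 0, -0.48]},
    {"grip": 0.4, "linear": [-51, 95, 105], "rot": [0, 0, -0.48]},
  ],
)

```text
clock: 14.35
position: [383.3, 336.1, 54.9]
ee_rot: [-0.672, 0.74, -0.001, -0.004]
contact_force: [-0.3, -0.7, -2.4]
gripper_width: 47.3
grasp_force: 63.2
```

```bash
python3 - <<'E'
from h import *
s=arm.read_state();print(s["position"])
for z in(130,64): rel(bd(-198,85,z),pose(95.4),s)
E
```

```text
[383.26995593 336.11612915  54.88492282]
lin [257.4, -211.9, -74.3] rot [-0.0011, -0.0078, 1.3805] rows lin 5.5 rot 7.4
lin [257.0, -212.2, -8.3] rot [-0.0011, -0.0078, 1.3805] rows lin 5.3 rot 7.4
```

Request:
arm_command(
  rows=[
    {"grip": 0.4, "linear": [0, 0, -60], "rot": [0, 0, 0]},
    {"grip": 0.4, "linear": [40, -34, -83], "rot": [0, 0, 0.18]},
    {"grip": 0.4, "linear": [82, -68, -83], "rot": [0, 0, 0.36]},
    {"grip": 0.4, "linear": [124, -102, -83], "rot": [0, 0, 0.54]},
    {"grip": 0.4, "linear": [166, -137, -83], "rot": [0, 0, 0.72]},
    {"grip": 0.4, "linear": [208, -172, -83], "rot": [0, 0, 0.9]},
    {"grip": 0.4, "linear": [245, -202, -83], "rot": [0, 0, 1.08]},
    {"grip": 0.4, "linear": [257, -211, -83], "rot": [0, 0, 1.26]},
    {"grip": 0.4, "linear": [257, -211, -72], "rot": [0, 0, 1.38]},
    {"grip": 0.4, "linear": [257, -211, -38], "rot": [0, 0, 1.38]},
  ],
)

```text
clock: 15.6
position: [571.6, 62.3, 95.6]
ee_rot: [-0.047, 0.999, 0.001, 0.002]
contact_force: [1.0, -0.3, -3.9]
gripper_width: 47.0
grasp_force: 63.8
```

```bash
python3 - <<'E'
from h import *
s=arm.read_state();print(s["position"])
for z in(64,61.5): rel(bd(-199,85,z),pose(95.4),s)
E
```

```text
[571.60285236  62.26514826  95.63105309]
lin [3.1, -2.1, 31.6] rot [0.0014, 0.0042, -0.0003] rows lin 0.5 rot 0.0
lin [3.1, -2.2, 34.1] rot [0.0014, 0.0042, -0.0003] rows lin 0.5 rot 0.0
```

Request:
arm_command(
  rows=[
    {"grip": 0.4, "linear": [3, -2, 22], "rot": [0, 0, 0]},
    {"grip": 0.4, "linear": [3, -2, 30], "rot": [0, 0, 0]},
    {"grip": 0.4, "linear": [3, -2, 33], "rot": [0, 0, 0]},
    {"grip": 0.4, "linear": [3, -2, 34.5], "rot": [0, 0, 0]},
    {"grip": 0.4, "linear": [3, -2, 34.5], "rot": [0, 0, 0]},
  ],
)

```text
clock: 16.23
position: [568.2, 60.4, 60.9]
ee_rot: [-0.048, 0.999, 0.0, 0.001]
contact_force: [-0.7, -0.3, -3.8]
gripper_width: 47.3
grasp_force: 63.5
```

Request:
arm_command(
  rows=[
    {"grip": 0.4, "linear": [0, 0, 1.5], "rot": [0, 0, 0]},
    {"grip": 0.4, "linear": [0, 0, 1.5], "rot": [0, 0, 0]},
  ],
)

```text
clock: 16.48
position: [568.0, 60.3, 59.1]
ee_rot: [-0.048, 0.999, 0.0, 0.001]
contact_force: [-0.2, 0.8, -2.6]
gripper_width: 47.5
grasp_force: 63.9
```

Request:
arm_command(
  rows=[
    {"grip": 0.4, "linear": [0, 0, 1], "rot": [0, 0, 0]},
    {"grip": 0.7, "linear": [0, 0, 1], "rot": [0, 0, 0]},
    {"grip": 0.7, "linear": [0, 0, 1], "rot": [0, 0, 0]},
    {"grip": 0.7, "linear": [0, 0, -45], "rot": [0, 0, 0]},
    {"grip": 0.7, "linear": [0, 0, -100], "rot": [0, 0, 0]},
    {"grip": 0.7, "linear": [45, -30, -130], "rot": [0, 0, 0]},
    {"grip": 0.6, "linear": [90, -60, -150], "rot": [0, 0, 0]},
    {"grip": 0.5, "linear": [125, -86, -150], "rot": [0, 0, 0]},
    {"grip": 0.47, "linear": [125, -86, -150], "rot": [0, 0, 0]},
  ],
)

```text
clock: 17.6
position: [449.4, -38.8, 209.3]
ee_rot: [-0.047, 0.999, 0.0, 0.0]
contact_force: [0.9, 0.2, -0.6]
gripper_width: 40.2
grasp_force: 0.0
```

```bash
python3 - <<'E'
from h import *
p=cam("wrist");sc=cam("scene");save(p,"w3");s=arm.read_state();print(s["position"],s["clock"],s["gripper_width"])
for q in(p,sc):
    for x,y,a,z in stones(q,97):
        b=np.array([x,y])-F;print(np.round([b@EX,b@EY],1),round(a-5.4,1),z)
for c in(p,sc): print("bar",[(np.round(d["pixel"]).tolist(),round(d["score"],2),at(c,d["pixel"],75).round(1).tolist()) for d in models.tip_of(c,"lift_bar")[:2]],np.round(proj(c,bd(-325,0,75))))
rel(bd(-325,0,130),pose(185.4),s);rel(bd(-325,0,54),pose(185.4),s)
E
```

```text
[451.77745696 -37.50867909 209.08553569] 17.7 39.79214889263588
[-237.9   91.5] 6.8 [35, 36]
[-239.6  -91.6] 0.2 [32, 36]
[-201.6    1.2] 0.2 [46, 101]
bar [([314.0, 222.0], 0.82, [450.2, -42.3, 75.0])] [321. 225.]
bar [([310.0, 196.0], 0.97, [457.6, -49.3, 75.0])] [314. 198.]
lin [0.4, 0.9, 79.1] rot [-0.0011, 0.0012, -1.5697] rows lin 1.3 rot 8.4
lin [0.5, 0.9, 155.1] rot [-0.0011, 0.0012, -1.5697] rows lin 2.5 rot 8.4
```

View pics/w3.png

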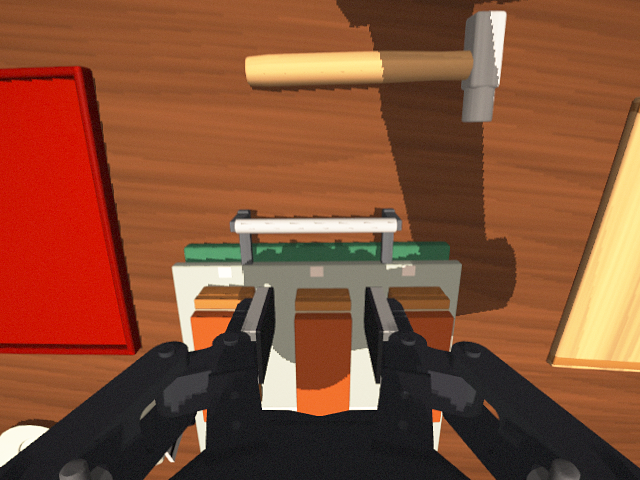

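The picture shows all three stones abreast at (218,340), (322,350) and (425,340), parallel to the board. The bar is at (316,225), free between columns 250 and 383.

Request:
arm_command(
  rows=[
    {"grip": 0.47, "linear": [0, 0, 10], "rot": [0, 0, -0.18]},
    {"grip": 0.47, "linear": [0, 0, 20], "rot": [0, 0, -0.36]},
    {"grip": 0.47, "linear": [0, 0, 30], "rot": [0, 0, -0.54]},
    {"grip": 0.47, "linear": [0, 0, 40], "rot": [0, 0, -0.72]},
    {"grip": 0.47, "linear": [0, 0, 50], "rot": [0, 0, -0.9]},
    {"grip": 0.47, "linear": [0, 0, 60], "rot": [0, 0, -1.08]},
    {"grip": 0.47, "linear": [0, 0, 70], "rot": [0, 0, -1.26]},
    {"grip": 0.47, "linear": [0, 0, 75], "rot": [0, 0, -1.44]},
    {"grip": 0.47, "linear": [0, 0, 75], "rot": [0, 0, -1.57]},
    {"grip": 0.47, "linear": [0, 0, 75], "rot": [0, 0, -1.57]},
  ],
)

```text
clock: 19.05
position: [452.2, -36.8, 133.1]
ee_rot: [0.74, -0.673, -0.0, 0.0]
contact_force: [-0.2, -0.4, 0.4]
gripper_width: 40.4
grasp_force: 0.0
```

```bash
python3 - <<'E'
from h import *
p=cam("wrist");s=arm.read_state();print(s["position"],s["joints"].__repr__())
print("bar",[(np.round(d["pixel"]).tolist(),round(d["score"],2),at(p,d["pixel"],75).round(1).tolist()) for d in models.tip_of(p,"lift_bar")[:2]],np.round(proj(p,bd(-325,0,75))))
rel(bd(-325,0,56),pose(185.4),s)
E
```

```text
[452.10336075 -36.87184751 133.23779818] array([ 2.78688879e-01,  1.99960575e-01, -5.36522550e-01,  9.40435037e-05,
       -8.34932528e-01, -1.85207128e-01])
bar [([320.0, 248.0], 0.83, [452.7, -42.4, 75.0])] [321. 257.]
lin [-0.4, 0.6, 77.2] rot [0.0006, -0.0002, -0.0007] rows lin 1.2 rot 0.0
```

Request:
arm_command(
  rows=[
    {"grip": 0.47, "linear": [0, 0, 45], "rot": [0, 0, 0]},
    {"grip": 0.47, "linear": [0, 0, 70], "rot": [0, 0, 0]},
    {"grip": 0.47, "linear": [0, 0, 77], "rot": [0, 0, 0]},
    {"grip": 0.47, "linear": [0, 0, 77], "rot": [0, 0, 0]},
    {"grip": 0.05, "linear": [0, 0, 77], "rot": [0, 0, 0]},
    {"grip": 0.05, "linear": [0, 0, 77], "rot": [0, 0, 0]},
    {"grip": 0.05, "linear": [0, 0, 77], "rot": [0, 0, 0]},
    {"grip": 0.05, "linear": [0, 0, 77], "rot": [0, 0, 0]},
  ],
)

```text
clock: 20.15
position: [451.1, -37.4, 57.5]
ee_rot: [0.74, -0.673, -0.0, 0.0]
contact_force: [-3.3, 1.8, 6.2]
gripper_width: 10.0
grasp_force: 58.5
```

Request:
arm_command(
  rows=[
    {"grip": 0.05, "linear": [0, -0.3, -3], "rot": [0, 0, 0]},
    {"grip": 0.05, "linear": [0, -0.6, -6], "rot": [0, 0, 0]},
    {"grip": 0.05, "linear": [0, -0.9, -9], "rot": [0, 0, 0]},
    {"grip": 0.05, "linear": [0, -1.3, -12], "rot": [0, 0, 0]},
    {"grip": 0.05, "linear": [0, -1.7, -15], "rot": [0, 0, 0]},
    {"grip": 0.05, "linear": [0, -2, -18], "rot": [0, 0, 0]},
    {"grip": 0.05, "linear": [0, -2.5, -20.6], "rot": [0, 0, 0]},
    {"grip": 0.05, "linear": [0, -2.9, -23.6], "rot": [0, 0, 0]},
    {"grip": 0.05, "linear": [0, -3.4, -26.5], "rot": [0, 0, 0]},
    {"grip": 0.05, "linear": [0, -3.9, -29.4], "rot": [0, 0, 0]},
  ],
)

```text
clock: 21.4
position: [454.6, -37.1, 85.9]
ee_rot: [0.74, -0.673, -0.001, 0.001]
contact_force: [-2.0, 3.1, -12.1]
gripper_width: 9.9
grasp_force: 58.2
```

Request:
arm_command(
  rows=[
    {"grip": 0.05, "linear": [0, -0.5, -2.9], "rot": [0, 0, 0]},
    {"grip": 0.05, "linear": [0, -1.1, -5.8], "rot": [0, 0, 0]},
    {"grip": 0.05, "linear": [0, -1.7, -8.7], "rot": [0, 0, 0]},
    {"grip": 0.05, "linear": [0, -2.3, -11.6], "rot": [0, 0, 0]},
    {"grip": 0.05, "linear": [0, -2.9, -14.5], "rot": [0, 0, 0]},
    {"grip": 0.05, "linear": [0, -3.6, -17.4], "rot": [0, 0, 0]},
    {"grip": 0.05, "linear": [0, -4.3, -20.3], "rot": [0, 0, 0]},
    {"grip": 0.05, "linear": [0, -5, -23.2], "rot": [0, 0, 0]},
    {"grip": 0.05, "linear": [0, -5.7, -26.1], "rot": [0, 0, 0]},
    {"grip": 0.05, "linear": [0, -6.5, -29], "rot": [0, 0, 0]},
  ],
)

```text
clock: 22.65
position: [460.8, -36.5, 114.8]
ee_rot: [0.74, -0.673, -0.001, 0.001]
contact_force: [-4.9, 4.1, -9.8]
gripper_width: 10.1
grasp_force: 58.5
```

Request:
arm_command(
  rows=[
    {"grip": 0.05, "linear": [0, -0.8, -2.8], "rot": [0, 0, 0]},
    {"grip": 0.05, "linear": [0, -1.6, -5.7], "rot": [0, 0, 0]},
    {"grip": 0.05, "linear": [0, -2.4, -8.5], "rot": [0, 0, 0]},
    {"grip": 0.05, "linear": [0, -3.3, -11.3], "rot": [0, 0, 0]},
    {"grip": 0.05, "linear": [0, -4.2, -14.2], "rot": [0, 0, 0]},
    {"grip": 0.05, "linear": [0, -5.1, -17], "rot": [0, 0, 0]},
    {"grip": 0.05, "linear": [0, -6, -19.8], "rot": [0, 0, 0]},
    {"grip": 0.05, "linear": [0, -7, -22.6], "rot": [0, 0, 0]},
    {"grip": 0.05, "linear": [0, -8, -25.5], "rot": [0, 0, 0]},
    {"grip": 0.05, "linear": [0, -9, -28.3], "rot": [0, 0, 0]},
  ],
)

```text
clock: 23.9
position: [469.3, -35.6, 142.9]
ee_rot: [0.74, -0.673, -0.001, 0.001]
contact_force: [-6.1, 3.7, -9.4]
gripper_width: 9.6
grasp_force: 58.4
```

Request:
arm_command(
  rows=[
    {"grip": 0.05, "linear": [0, -1, -2.8], "rot": [0, 0, 0]},
    {"grip": 0.05, "linear": [0, -2, -5.5], "rot": [0, 0, 0]},
    {"grip": 0.05, "linear": [0, -3.1, -8.3], "rot": [0, 0, 0]},
    {"grip": 0.05, "linear": [0, -4.2, -11], "rot": [0, 0, 0]},
    {"grip": 0.05, "linear": [0, -5.4, -13.7], "rot": [0, 0, 0]},
    {"grip": 0.05, "linear": [0, -6.6, -16.4], "rot": [0, 0, 0]},
    {"grip": 0.05, "linear": [0, -7.8, -19.1], "rot": [0, 0, 0]},
    {"grip": 0.05, "linear": [0, -9, -21.8], "rot": [0, 0, 0]},
    {"grip": 0.05, "linear": [0, -10.2, -24.6], "rot": [0, 0, 0]},
    {"grip": 0.05, "linear": [0, -11.4, -27.3], "rot": [0, 0, 0]},
  ],
)

```text
clock: 25.15
position: [480.3, -34.4, 170.8]
ee_rot: [0.74, -0.673, -0.001, 0.001]
contact_force: [-7.5, 4.4, -5.4]
gripper_width: 9.8
grasp_force: 58.9
```

Request:
arm_command(
  rows=[
    {"grip": 0.05, "linear": [0, -1, -2], "rot": [0, 0, 0]},
    {"grip": 0.05, "linear": [0, -1.7, -4], "rot": [0, 0, 0]},
    {"grip": 0.05, "linear": [0, -2.5, -6], "rot": [0, 0, 0]},
    {"grip": 0.05, "linear": [0, -2.5, -6], "rot": [0, 0, 0]},
  ],
)

```text
clock: 25.65
position: [482.0, -34.2, 174.7]
ee_rot: [0.74, -0.673, -0.002, 0.002]
contact_force: [-5.4, 3.7, -15.3]
gripper_width: 9.8
grasp_force: 58.8
```

```bash
python3 - <<'E'
from h import *
sc=cam("scene");save(sc,"s2");f=sc["frame"][140:340,150:370];cv2.imwrite("pics/s2c.png",cv2.resize(f,(770,600)[:2] if 0 else (660,600),interpolation=cv2.INTER_CUBIC)[:,:,::-1])
E
```

```text
(no output)
```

View pics/s2c.png

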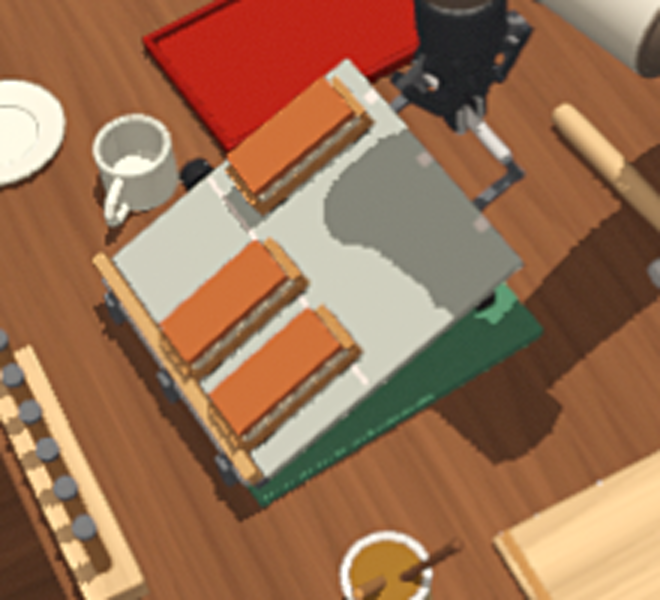

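Two stones (lanes 0 and +85) lie against the foot rail. The lane −85 stone stayed, at crop (300,145). I press a little more to confirm the stop.

Request:
arm_command(
  rows=[
    {"grip": 0.05, "linear": [0, -0.8, -2], "rot": [0, 0, 0]},
    {"grip": 0.05, "linear": [0, -1.6, -4], "rot": [0, 0, 0]},
    {"grip": 0.05, "linear": [0, -1.6, -4], "rot": [0, 0, 0]},
  ],
)

```text
clock: 26.08
position: [482.3, -34.1, 175.7]
ee_rot: [0.739, -0.674, -0.004, 0.003]
contact_force: [-1.4, 1.6, -30.4]
gripper_width: 9.6
grasp_force: 58.7
```

Request:
arm_command(
  rows=[
    {"grip": 0.05, "linear": [0, 0.8, 4], "rot": [0, 0, 0]},
    {"grip": 0.05, "linear": [0, 0.8, 6], "rot": [0, 0, 0]},
    {"grip": 0.47, "linear": [0, 0.8, 6], "rot": [0, 0, 0]},
    {"grip": 0.47, "linear": [0, 0.8, 6], "rot": [0, 0, 0]},
    {"grip": 0.47, "linear": [0, 0.8, 6], "rot": [0, 0, 0]},
    {"grip": 0.47, "linear": [0, 0.8, -40], "rot": [0, 0, 0]},
    {"grip": 0.6, "linear": [0, 0.8, -90], "rot": [0, 0, 0]},
    {"grip": 0.75, "linear": [0, 0.8, -90], "rot": [0, 0, 0]},
  ],
)

```text
clock: 27.08
position: [488.8, -34.1, 276.2]
ee_rot: [0.74, -0.673, 0.004, -0.005]
contact_force: [0.1, -0.8, 0.3]
gripper_width: 63.8
grasp_force: 0.0
```

```bash
cat >> h.py <<'E'
def board(th):
    "T world<-board frame; origin board_foot"
    c,s=np.cos(th),np.sin(th);ex=np.array([*EX,0]);ey=np.array([*EY,0]);k=np.array([0,0,1.])
    B=np.stack([ex*c-k*s,ey,ex*s+k*c],1);h=np.array([*F,51.])+13*ex-6*k
    return B,h-B@np.array([13,0,-6])
def tstones(p,th,z=46):
    B,o=board(th);q=dict(p);T=np.eye(4);T[:3,:3]=B;T[:3,3]=o;q["E"]=p["E"]@T
    return stones(q,z)
E
python3 - <<'E'
from h import *
sc=cam("scene");p=cam("wrist");s=arm.read_state();print(s["position"],s["clock"])
for th in(.35,.33): print(th,tstones(sc,th),tstones(p,th))
for c in(sc,):
  print("bar",[np.round(d["pixel"]).tolist() for d in models.tip_of(c,"lift_bar")[:1]])
  for th in(.33,.35):
    B,o=board(th);print(th,np.round(proj(c,B@[-325,0,24]+o)), np.round(proj(c,B@[-280,135,0]+o)),np.round(proj(c,B@[-280,-135,0]+o)))
B,o=board(.35)
M=np.stack([-B[:,0],B[:,1],-B[:,2]],1)
for z in(120,8): X=B@[-198,-85,z]+o;print(X.round());rel(X,M,s)
E
```

```text
[486.03531707 -34.1556871  271.61331525] 27.175
0.35 [] [(-202.8, -85.0, 179.6, [47, 116]), (-76.0, 79.1, 1.7, [54, 125]), (-74.8, -1.9, 2.0, [49, 125])]
0.33 [] [(-197.8, -85.1, 179.6, [48, 116]), (-72.5, 80.5, 1.0, [55, 122]), (-71.3, -1.1, 1.4, [49, 122])]
bar [[230.0, 243.0]]
0.33 [305. 178.] [324. 228.] [267. 160.]
0.35 [304. 177.] [324. 227.] [266. 159.]
[ 642. -104.  236.]
lin [84.3, -148.2, 36.3] rot [-0.2769, 0.2773, 1.5536] rows lin 2.8 rot 8.6
[ 603. -108.  131.]
lin [84.3, -109.4, 141.4] rot [-0.2769, 0.2773, 1.5536] rows lin 3.2 rot 8.6
```

Request:
arm_command(
  rows=[
    {"grip": 0.75, "linear": [10, -18, 4], "rot": [-0.031, 0.031, 0.173]},
    {"grip": 0.75, "linear": [19, -36, 8], "rot": [-0.062, 0.062, 0.346]},
    {"grip": 0.75, "linear": [28, -50, 12], "rot": [-0.092, 0.092, 0.518]},
    {"grip": 0.75, "linear": [38, -66, 16], "rot": [-0.123, 0.123, 0.69]},
    {"grip": 0.75, "linear": [47, -82, 20], "rot": [-0.154, 0.154, 0.863]},
    {"grip": 0.75, "linear": [57, -99, 24], "rot": [-0.185, 0.185, 1.036]},
    {"grip": 0.75, "linear": [66, -115, 28], "rot": [-0.215, 0.215, 1.208]},
    {"grip": 0.75, "linear": [75, -132, 32], "rot": [-0.246, 0.246, 1.381]},
    {"grip": 0.75, "linear": [84, -148, 36], "rot": [-0.277, 0.277, 1.554]},
    {"grip": 0.75, "linear": [84, -148, 36], "rot": [-0.277, 0.277, 1.554]},
  ],
)

```text
clock: 28.48
position: [641.1, -104.6, 230.7]
ee_rot: [-0.046, 0.983, -0.008, -0.178]
contact_force: [-0.2, 0.4, -1.0]
gripper_width: 64.1
grasp_force: 0.0
```

```bash
python3 - <<'E'
from h import *
p=cam("wrist");s=arm.read_state();print(s["position"],s["clock"],[d["score"] for d in models.tip_of(p,"stone_p")]);save(p,"w4")
print(tstones(p,.35))
B,o=board(.35);M=np.stack([-B[:,0],B[:,1],-B[:,2]],1)
for z in(60,8): rel(B@[-200,-85,z]+o,M,s)
E
```

```text
[ 640.61351881 -104.1980147   231.90282071] 28.525 [0.79]
[(-197.5, -84.9, 179.8, [47, 110]), (-109.9, 95.4, 47.5, [29, 51])]
lin [1.9, 0.1, 56.1] rot [0.0002, -0.007, 0.0004] rows lin 0.9 rot 0.0
lin [1.6, 0.1, 108.1] rot [0.0002, -0.007, 0.0004] rows lin 1.7 rot 0.0
```

View pics/w4.png

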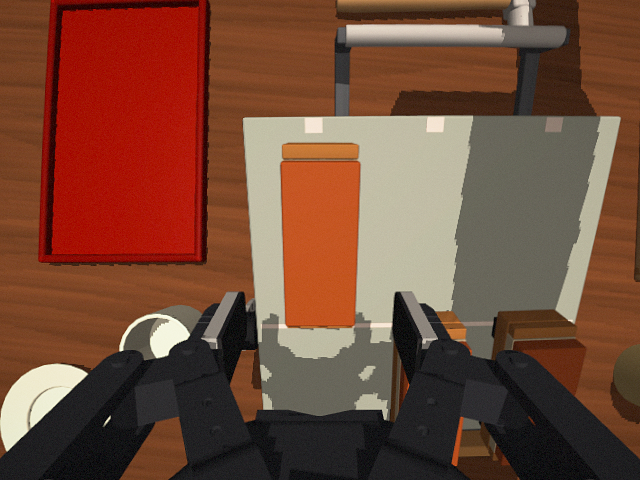

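The picture shows the kept stone at (320,243), uphill of the white line, with the two slid stones down at the rail at (450,390) and (540,390). The tray at (125,130) is empty.

Request:
arm_command(
  rows=[
    {"grip": 0.75, "linear": [0, 0, 50], "rot": [0, -0.004, 0]},
    {"grip": 0.75, "linear": [0, 0, 85], "rot": [0, -0.004, 0]},
    {"grip": 0.75, "linear": [0, 0, 100], "rot": [0, -0.004, 0]},
    {"grip": 0.75, "linear": [0, 0, 106], "rot": [0, -0.004, 0]},
    {"grip": 0.75, "linear": [0, 0, 106], "rot": [0, -0.004, 0]},
    {"grip": 0.75, "linear": [0, 0, 106], "rot": [0, -0.004, 0]},
  ],
)

```text
clock: 29.32
position: [605.3, -107.2, 136.4]
ee_rot: [-0.046, 0.984, -0.008, -0.172]
contact_force: [0.5, -0.2, 0.0]
gripper_width: 63.9
grasp_force: 0.0
```

```bash
python3 - <<'E'
from h import *
s=arm.read_state();B,o=board(.35);M=np.stack([-B[:,0],B[:,1],-B[:,2]],1)
print(B.T@(s["position"]-o));rel(B@[-198,-85,8]+o,M,s)
E
```

```text
[-198.20206743  -84.7478193    14.20641449]
lin [-0.2, -0.2, 6.2] rot [-0.0006, 0.0038, -0.0] rows lin 0.1 rot 0.0
```

Request:
arm_command(
  rows=[
    {"grip": 0.75, "linear": [0, 0, 5], "rot": [0, 0.004, 0]},
    {"grip": 0.75, "linear": [0, 0, 5], "rot": [0, 0.004, 0]},
    {"grip": 0.4, "linear": [0, 0, 5], "rot": [0, 0.004, 0]},
    {"grip": 0.4, "linear": [0, 0, 5], "rot": [0, 0.004, 0]},
    {"grip": 0.4, "linear": [0, 0, 5], "rot": [0, 0.004, 0]},
    {"grip": 0.4, "linear": [0, 0, -10], "rot": [0, 0.004, 0]},
    {"grip": 0.4, "linear": [0, 0, -50], "rot": [0, 0.004, 0]},
    {"grip": 0.4, "linear": [0, 0, -90], "rot": [0, 0.004, 0]},
  ],
)

```text
clock: 30.32
position: [635.3, -104.0, 220.9]
ee_rot: [-0.046, 0.983, -0.008, -0.176]
contact_force: [0.7, -0.4, -3.3]
gripper_width: 47.5
grasp_force: 62.4
```

```bash
python3 - <<'E'
from h import *
s=arm.read_state();print(s["position"]);M=pose(95.5)
for z in(150,70,21): rel((501,-325,z),M,s)
E
```

```text
[ 635.25795776 -104.00966168  220.90085945]
lin [120.3, -207.4, 119.9] rot [0.0006, -0.3535, -0.0019] rows lin 4.3 rot 1.9
lin [92.6, -207.4, 195.0] rot [0.0006, -0.3535, -0.0019] rows lin 4.8 rot 1.9
lin [75.7, -207.5, 240.9] rot [0.0006, -0.3535, -0.0019] rows lin 5.2 rot 1.9
```

Request:
arm_command(
  rows=[
    {"grip": 0.4, "linear": [33, -48, 12], "rot": [0, -0.09, 0]},
    {"grip": 0.4, "linear": [66, -96, 25], "rot": [0, -0.18, 0]},
    {"grip": 0.4, "linear": [99, -144, 37], "rot": [0, -0.27, 0]},
    {"grip": 0.4, "linear": [132, -192, 49], "rot": [0, -0.353, -0.002]},
    {"grip": 0.4, "linear": [144.5, -207.4, 54], "rot": [0, -0.353, -0.002]},
    {"grip": 0.4, "linear": [125, -207.4, 107], "rot": [0, -0.353, -0.002]},
    {"grip": 0.4, "linear": [105, -207.4, 160], "rot": [0, -0.353, -0.002]},
    {"grip": 0.4, "linear": [92.6, -207.4, 195], "rot": [0, -0.353, -0.002]},
    {"grip": 0.4, "linear": [86, -207.4, 212], "rot": [0, -0.353, -0.002]},
    {"grip": 0.4, "linear": [86, -207.4, 212], "rot": [0, -0.353, -0.002]},
  ],
)

```text
clock: 31.58
position: [500.6, -324.5, 48.8]
ee_rot: [-0.048, 0.999, 0.001, -0.002]
contact_force: [0.7, 0.5, -2.6]
gripper_width: 47.1
grasp_force: 62.6
```

```bash
python3 - <<'E'
from h import *
s=arm.read_state();print(s["position"],s["clock"]);M=pose(95.5)
rel((501,-325,20),M,s)
E
```

```text
[ 500.58917399 -324.47101996   48.8477778 ] 31.575
lin [-0.5, -0.6, 28.8] rot [0.0022, -0.0041, 0.0006] rows lin 0.5 rot 0.0
```

Request:
arm_command(
  rows=[
    {"grip": 0.4, "linear": [0, 0, 15], "rot": [0.002, -0.004, 0]},
    {"grip": 0.4, "linear": [0, 0, 24], "rot": [0.002, -0.004, 0]},
    {"grip": 0.4, "linear": [0, 0, 28], "rot": [0.002, -0.004, 0]},
    {"grip": 0.4, "linear": [0, 0, 29], "rot": [0.002, -0.004, 0]},
    {"grip": 0.4, "linear": [0, 0, 29], "rot": [0.002, -0.004, 0]},
  ],
)

```text
clock: 32.2
position: [501.4, -325.4, 22.1]
ee_rot: [-0.048, 0.999, -0.001, 0.002]
contact_force: [0.1, -0.4, -3.4]
gripper_width: 47.7
grasp_force: 62.7
```

Request:
arm_command(
  rows=[
    {"grip": 0.4, "linear": [0, 0, 1.5], "rot": [0, 0, 0]},
    {"grip": 0.4, "linear": [0, 0, 3], "rot": [0, 0, 0]},
    {"grip": 0.4, "linear": [0, 0, 3], "rot": [0, 0, 0]},
  ],
)

```text
clock: 32.58
position: [501.0, -325.2, 18.5]
ee_rot: [-0.048, 0.999, -0.001, 0.002]
contact_force: [-0.0, -0.1, -2.4]
gripper_width: 47.2
grasp_force: 62.7
```

Request:
arm_command(
  rows=[
    {"grip": 0.4, "linear": [0, 0, 1], "rot": [0, 0, 0]},
    {"grip": 0.4, "linear": [0, 0, 2], "rot": [0, 0, 0]},
    {"grip": 0.4, "linear": [0, 0, 2], "rot": [0, 0, 0]},
  ],
)

```text
clock: 32.95
position: [501.0, -325.2, 16.5]
ee_rot: [-0.048, 0.999, -0.001, 0.002]
contact_force: [0.6, -0.3, -2.6]
gripper_width: 47.2
grasp_force: 62.7
```

Request:
arm_command(
  rows=[
    {"grip": 0.4, "linear": [0, 0, 1], "rot": [0, 0, 0]},
    {"grip": 0.4, "linear": [0, 0, 2], "rot": [0, 0, 0]},
    {"grip": 0.4, "linear": [0, 0, 2], "rot": [0, 0, 0]},
  ],
)

```text
clock: 33.33
position: [501.3, -325.3, 15.9]
ee_rot: [-0.048, 0.999, -0.001, 0.002]
contact_force: [-0.8, 2.9, 5.8]
gripper_width: 47.1
grasp_force: 63.9
```

Contact. Release, rise, and look.

Request:
arm_command(
  rows=[
    {"grip": 0.75, "linear": [0, 0, 0], "rot": [0, 0, 0]},
    {"grip": 0.75, "linear": [0, 0, 0], "rot": [0, 0, 0]},
    {"grip": 0.75, "linear": [0, 0, 0], "rot": [0, 0, 0]},
    {"grip": 0.75, "linear": [0, 0, -50], "rot": [0, 0, 0]},
    {"grip": 0.75, "linear": [0, 0, -110], "rot": [0, 0, 0]},
    {"grip": 0.75, "linear": [60, 0, -160], "rot": [0, 0, 0]},
    {"grip": 0.75, "linear": [110, 0, -190], "rot": [0, 0, 0]},
    {"grip": 0.75, "linear": [110, 0, -190], "rot": [0, 0, 0]},
  ],
)

```text
clock: 34.33
position: [389.3, -336.1, 207.1]
ee_rot: [-0.047, 0.999, -0.002, 0.004]
contact_force: [0.5, 0.4, -0.2]
gripper_width: 64.0
grasp_force: 0.0
```

```bash
python3 - <<'E'
from h import *
sc=cam("scene");f=sc["frame"][90:350,140:370];cv2.imwrite("pics/s3c.png",cv2.resize(f,(530,600),interpolation=cv2.INTER_CUBIC)[:,:,::-1])
s=arm.read_state();print(s["position"],s["clock"]);p=cam("wrist");print(stones(p,54))
E
```

```text
[ 389.39018441 -336.02969362  206.59217444] 34.375
[(497.0, -325.4, 5.5, [48, 108])]
```

View pics/s3c.png

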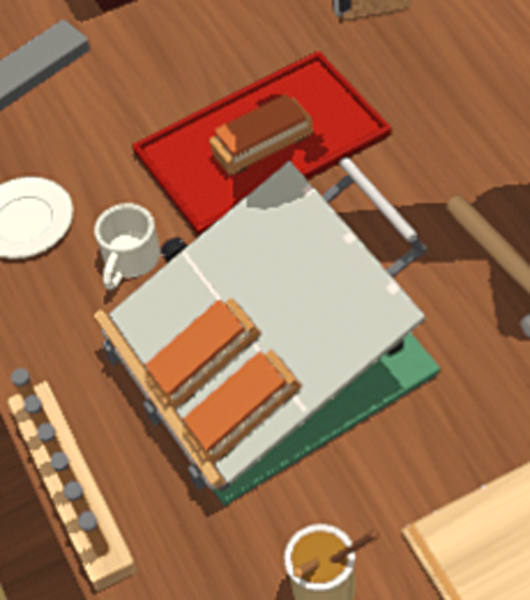

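The kept stone lies flat in the tray at (262,130). The two slid stones rest at the rail at (205,350) and (240,405). The cup and tin stand where they were.

```bash
python3 -c "
from bench import job
print(job.job_done())"
```

```text
the job is handed in; nothing more can be done
None
```

The job is handed in at about 34 s on the clock: with the board raised to its stop, two stones slid and lie untouched against the foot rail, the one that held is flat in the red tray, and the teacup and paste tin were not moved.

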